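# Fit a burr into the grinder's collet

## Task

Take the straight-sided, flat-topped burr out of the wooden stand, set its shank gently into the grinder's collet until it is fully home, and let go of it. Then turn the collet nut clockwise (seen from above) by its lever until it firmly grips the shank - feel for the resistance rising and stop there, do not force it - and let go. Leave the other burrs and the pipe offcut as they are.

Things in the scene. Friction and masses are not known exactly. Their poses are not given: they have to be found in the camera images.
- burr_head (a point): centre of the head of the burr to use, half-way up the head, 60.5 mm above the shank's lower end; z runs up. It stands upright in one of the stand's three holes (which one varies): a steel shank 8 mm in diameter, 48 mm long, its lower end chamfered, under a fluted cylindrical head 16 mm in diameter and 25 mm tall with a flat top. About 80 g
- burr: the same burr; its origin is the centre of the shank's lower end, z runs up the shank to the head
- rack: fixed wooden stand, 56 x 185 x 40 mm (x, y, z), with three holes in a row along its y axis, 60 mm apart, each 25 mm deep and 2 mm wider than the shanks; 23 mm of each shank shows above it. Origin at the centre of its underside
- ball_burr: bystander burr with a ball head 16 mm in diameter, same shank, in another hole of the stand; origin at the shank's lower end
- cone_burr: bystander burr with a pointed conical head 14 mm in diameter, same shank, in another hole of the stand; origin at the shank's lower end
- pipe_offcut: bystander: pipe offcut 48 mm in diameter and 90 mm tall standing on its end on the bench; origin at the centre of its underside
- collet: steel collet inside the collet nut, fixed on a grinder that stands nose-up in a stand (base 110 mm square). Origin at the centre of the mouth of its vertical bore, 150 mm above the bench, z up. Bore 9.5 mm wide with a 1 mm chamfer, 30 mm deep; fully home the shank stands on its floor, 18 mm of it shows and it may lean a little. More than 20 N of push from the burr damages it
- collet_floor (a point): centre of the floor of the collet's bore, 30 mm below its mouth. Inside the collet, unseen, a jaw closes on the shank as the nut turns: it meets the shank after 0.3 to 1.15 rad of turning from the start (this differs and cannot be seen). From there the grip grows by roughly 20 N per 0.1 rad; 15 N or more is a firm grip, more than 70 N does damage
- lever_pin (a point): grip point on the nut's lever: an upright round pin 12 mm in diameter, 70 mm from the collet's axis, on a radial bar (12 mm wide, top 8.5 mm below the mouth), ending 35.5 mm above the mouth; this point is 16.5 mm above the mouth. The nut (36 mm wide) stays where it is left. Held still after a short turn, the pin pushes back with 1 to 5 N when slack, 7 to 9 N at a good grip, 11 N when too tight
Things that resemble listed ones, but are neither listed nor needed, are in the scene too. What is shaped like the burr but blue is not meant.

How it is judged:
By the outcome, as a careful person would: the job done as asked, in the order asked, and still so for the second after the job is handed in, with the robot touching nothing.
It also fails if it takes over 72 s, if anything falls off the work surface, if the arm or the gripper's body presses on something with over 40 N, if the wrist force passes 120 N, or if a joint passes its speed limit or range.

## Robot

A 6-joint arm with a two-finger parallel gripper is mounted at the origin on the work surface. World frame = base frame: x ahead of the robot, y to its left, z up, the work surface at z = 0. Lengths are in m, angles in rad, forces in N, time in s.
With the tool pointing down it reaches from about 0.375 to 0.925 m from the base axis. Payload 5.7 kg.
Tool frame: the origin (TCP) lies between the finger pads; the fingertips stand bot.tip_extent ahead of it and the grasp point (between the pads) lies 8 mm behind it (bot.tip_extent is the distance from the TCP to the fingertips, in m); z points along the fingers, x is the direction in which the jaws open and shut, and the axes are right-handed (so a half turn about z gives the same grasp; the last joint's range is limited). The gripper opens to 85 mm and grips with 20 to 120 N. Pads are 22 mm wide; open, the fingers measure 114 mm over their backs; the gripper's body (76 mm by 85 mm) begins 54 mm behind the grasp point. The pads swing forward as they close: fully open they stand 13 mm farther back than shut.
Start: joints at [1.061, 0.359, 1.51, -0, 1.272, -0.115], TCP at [0.231, 0.554, 0.222] pointing down, gripper open.
Joint ranges: [-2.97, 2.97], [-1.01, 2.36], [0.21, 2.38], [-0.96, 4.11], [0.2, 2.71], [-2.98, 2.98]. Speed limits (rad/s): [2.39, 2.39, 3.14, 3.14, 3.14, 3.14].

## Interface

Orientations are given as a unit quaternion [w, x, y, z].
In Python, from cell import bot gives the robot as it stands. The module is installed in compiled form; this text tells all that it offers.
- The arm moves only by the shell command python3 -m handwheel 'ROWS'. ROWS is JSON, a list of rows, each a list of 7 numbers: the shift along the tool's x, y, z in cm, then the turn, a rotation vector about the tool's x, y, z in degrees, then the opening, from 0 (shut) to 1 (fully open). In form: [[x, y, z, ax, ay, az, gripper], ...]. A call has 1 to 12 rows; each row shifts and turns the pose as measured when the row begins, along the tool's axes as they then stand; what a row does not reach is not made up. A row lasts 1/10 s, in which the tool goes at most 50 mm and 8.59 degrees, less where a joint would pass 70% of its speed; a pose out of reach is approached as far as the arm can. A call with a gripper value outside its range is refused whole. The fingers move at their own pace and stop on an object; the grip force is fixed at half the most. Time passes only in rows, so rows that do not move let the fingers close. It gives the time, the measured TCP pose, the force and the opening at its end, in the units of the state.
- bot.sense(): the state, without advancing time (a new reading comes with each control period).
- bot.camera(name): name is "side" or "top"; returns the picture (400x640x3 uint8, red, green, blue); there is no depth.
- bot.get_calibration(name): a dict with "fx", "fy", "cx", "cy" (pixels), "eye" and "rotation" of the camera in the world. Camera axes: x right, y down, z forward; pixel columns grow to the right and rows downward; lengths in m; the calibration is good to about 2 mm. A picture is of the moment at which its call begins. get_calibration takes no time and is no camera call.
- bot.hand_in(): hands the job in, once; it reports no verdict.
The state is a dict: "time": time; "q": joint angles; "joint_velocities": joint speeds; "joint_torque": joint torques, N m; "tool_pos": TCP position; "tcp_rot": TCP orientation; "ft_force": force on the tool from outside, world axes, zero at the start; "ft_torque": the same for the moment, N m; "grip_width": finger opening in m.
Only numpy, scipy, OpenCV 4.12 (cv2) and the standard library are available. Lean on these libraries where they do the work, as an engineer would, in place of code of your own. Each camera call takes 0.05 s, during which the arm holds its last target. There are 200 camera calls.

## Working session

There is one attempt and no reset: what is moved stays moved. The work goes in short steps, Python scripts to look and compute and a shell command to move; the robot and the scene stay as the last step left them, time stands still between calls to the robot, and variables do not carry over. Pictures are saved under pics/ and viewed, about 8 in all and at most 12, crops included, and the job is handed in when it is done.

```bash
mkdir -p pics; python3 - <<'E'
from cell import bot
import cv2
for n in("top","side"):
    cv2.imwrite(f"pics/{n}0.png",bot.camera(n)[:,:,::-1]); c=bot.get_calibration(n); print(n,c)
print(bot.sense(),bot.tip_extent)
E
```

```text
top {'fx': 404.49303888666606, 'fy': 404.49303888666606, 'cx': 317.7276783537896, 'cy': 197.92190110921362, 'eye': array([ 0.5562332 , -0.05289475,  0.91744352]), 'rotation': array([ 0.02787158, -0.69628487,  0.71669712, -0.02749166])}
side {'fx': 391.4954544401555, 'fy': 391.4954544401555, 'cx': 319.6172641392938, 'cy': 198.99026880420328, 'eye': array([ 0.50705092, -0.6959794 ,  0.6167294 ]), 'rotation': array([-0.43646456,  0.89584244, -0.06963369,  0.04600167])}
{'time': 0.1, 'q': array([ 1.06089062e+00,  3.59442999e-01,  1.51133081e+00, -5.14091390e-05,
        1.27249454e+00, -1.15115072e-01]), 'joint_velocities': array([ 0.00218145, -0.00209855, -0.00249618, -0.00117971, -0.00031291,
       -0.00029825]), 'joint_torque': array([ 7.25365385e-05, -5.28651273e+01, -2.79350156e+01, -4.79018672e-05,
        4.98328722e-03,  3.41720295e-05]), 'tool_pos': array([0.23049152, 0.55327764, 0.22082917]), 'tcp_rot': array([ 4.03473003e-04,  8.32045666e-01,  5.54706505e-01, -7.34712654e-04]), 'ft_force': array([-0.11845859, -0.14875547,  0.07990033]), 'ft_torque': array([-0.03086857,  0.00976696,  0.01532438]), 'grip_width': 0.08516097327302094} 0.011
```

View pics/top0.png

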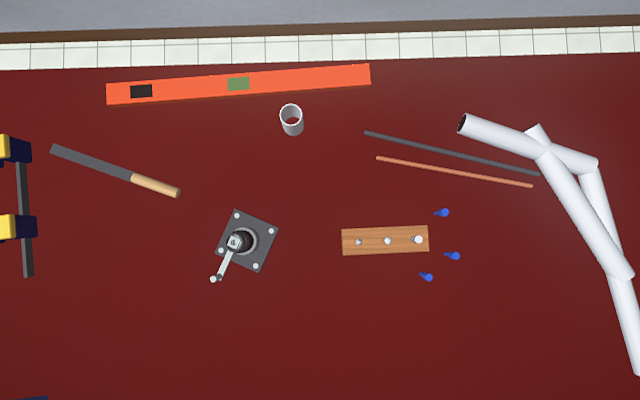

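View pics/side0.png

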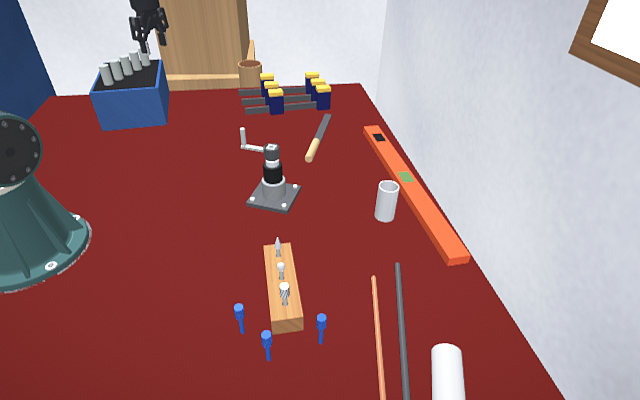

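Overview: the grinder is at top (240,240) and the rack at (385,240). Stand burrs are cone-like at top (359,242) / side (278,245), ball-like at (388,240) / (281,268), and cylinder-like at (418,239) / (285,292). Three blue lookalikes lie outside the stand. The third candidate fits; I'll confirm it in an enlarged crop.

```bash
cat > h.py <<'E'
import numpy as np, cv2
from cell import bot
from scipy.spatial.transform import Rotation as R
def cal(n):
    c=bot.get_calibration(n); q=c["rotation"]; return c,R.from_quat([q[1],q[2],q[3],q[0]])
def ray(n,u,v):
    c,r=cal(n); d=r.apply([(u-c["cx"])/c["fx"],(v-c["cy"])/c["fy"],1]); return c["eye"],d/np.linalg.norm(d)
def plane(n,u,v,z):
    e,d=ray(n,u,v); return e+d*(z-e[2])/d[2]
def tri(pt,ps):
    A=[];b=[]
    for n,p in(("top",pt),("side",ps)):
        e,d=ray(n,*p); M=np.eye(3)-np.outer(d,d); A.append(M); b.append(M@e)
    x=np.linalg.solve(sum(A),sum(b)); return x,[np.linalg.norm(m@x-k)*1e3 for m,k in zip(A,b)]
def proj(n,p):
    c,r=cal(n); q=r.inv().apply(np.array(p)-c["eye"]); return np.array([c["fx"]*q[0]/q[2]+c["cx"],c["fy"]*q[1]/q[2]+c["cy"]])
def st():
    s=bot.sense(); q=s["tcp_rot"]; r=R.from_quat([q[1],q[2],q[3],q[0]]); return s,r
def togo(p):  # TCP move to world p, in tool axes, cm
    s,r=st(); return r.inv().apply(np.array(p)-s["tool_pos"])*100
E
python3 - <<'E'
from h import *
t=cv2.imread("pics/top0.png");s=cv2.imread("pics/side0.png")
f=lambda im,x,y,w,h,k:cv2.resize(im[y:y+h,x:x+w],None,fx=k,fy=k,interpolation=cv2.INTER_CUBIC)
a=f(t,335,220,100,40,4);b=f(t,200,205,100,80,4);c=f(s,235,120,80,75,4.5);d=f(s,250,235,80,75,4.5)
o=np.zeros((600,780,3),np.uint8)
for i,(x,y) in((a,(0,0)),(b,(0,180)),(c,(410,0)),(d,(410,255)) ):
    i=i[:600-y,:780-x];o[y:y+i.shape[0],x:x+i.shape[1]]=i
cv2.imwrite("pics/crop.png",o)
E
```

```text
(no output)
```

View pics/crop.png

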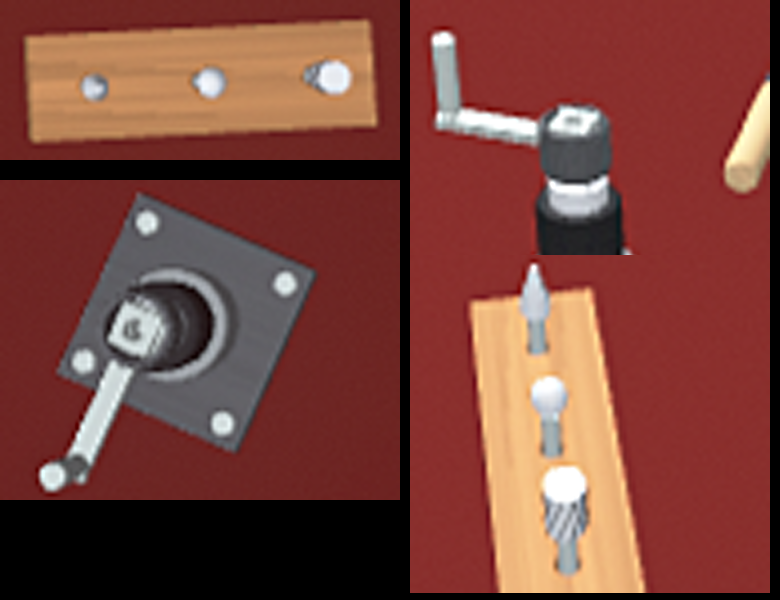

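The crop confirms it: the burr nearest the side camera, at top (418,239) / side (284,286), has a fluted, straight-sided, flat-topped grey head. The others are a ball and a cone. The collet mouth is at top (233,241) / side (271,147), and the lever pin's top at top (213,279) / side (242,128).

```bash
python3 - <<'E'
from h import *
t=cv2.imread("pics/top0.png");s=cv2.imread("pics/side0.png")
u=lambda x,y,ox,oy,x0,y0,k:(ox+(x-x0+.5)/k-.5,oy+(y-y0+.5)/k-.5)
def blob(im,x,y,w,h,th,near):
    m=(im.min(2)>th).astype(np.uint8)[y:y+h,x:x+w]; n,l,st_,c=cv2.connectedComponentsWithStats(m)
    return [(np.round(c[i]+[x,y],1),st_[i,4]) for i in range(1,n)]
print("top head",blob(t,405,225,30,30,215,0)," side",blob(s,270,275,30,30,215,0)); print("pin top",blob(t,203,265,20,25,200,0),"side",blob(s,235,120,15,15,200,0))
P={"burr":(u(335,77,335,220,0,0,4),u(565,483,250,235,410,255,4.5),.088),
"collet":(u(134,326,200,205,0,180,4),u(574,121,235,120,410,0,4.5),.150),
"pin":(u(52,476,200,205,0,180,4),u(443,39,235,120,410,0,4.5),.1855)}
for k,(a,b,z) in P.items():
    print(k,np.round(a,1),np.round(b,1),"tri",np.round(tri(a,b)[0],4),np.round(tri(a,b)[1],1),"top",plane("top",*a,z).round(4),"side",plane("side",*b,z).round(4))
E
```

```text
top head [(array([418.2, 239. ]), np.int32(42))]  side [(array([284. , 285.6]), np.int32(60))]
pin top [(array([220.7, 269.4]), np.int32(32)), (array([212.4, 278.7]), np.int32(23))] side [(array([241.6, 128.3]), np.int32(9))]
burr [418.4 238.9] [284.1 285.3] tri [ 0.531  -0.2564  0.0872] [0.6 0.6] top [ 0.5316 -0.2562  0.088 ] side [ 0.5305 -0.257   0.088 ]
collet [233.1 241.1] [271.1 146.5] tri [0.5379 0.1094 0.1471] [1.3 1.3] top [0.5393 0.1087 0.15  ] side [0.5365 0.1046 0.15  ]
pin [212.6 278.6] [241.9 128.3] tri [0.4737 0.1393 0.1831] [0.5 0.5] top [0.4744 0.1387 0.1855] side [0.4734 0.1349 0.1855]
```

```bash
python3 -m handwheel '[[0,0,-0.8,0,0,8.4,0.6],[0,0,-0.8,0,0,8.4,0.6],[0,0,-0.8,0,0,8.4,0.6],[0,0,-0.8,0,0,8.4,0.6],[0,0,-0.8,0,0,8.4,0.6],[0,0,-0.8,0,0,8.4,0.6],[0,0,-0.8,0,0,8.4,0.6],[0,0,-0.8,0,0,8.4,0.6],[0,0,0,0,0,0,0.6]]'; cat >> h.py <<'E'
def show(p=None,yaw=None):
    s,r=st(); X=r.as_matrix(); print("t",round(s["time"],2),"tcp",s["tool_pos"].round(4),"yaw",round(np.degrees(np.arctan2(X[1,0],X[0,0])),2),"zax",X[:,2].round(4),"F",s["ft_force"].round(2),"w",round(s["grip_width"],4),"q6",s["q"][5].round(2))
    if p is not None: print("togo cm",togo(p).round(2))
    if yaw is not None:
        rt=R.from_euler("z",yaw,degrees=True)*R.from_quat([1,0,0,0]); print("turn deg",np.degrees((r.inv()*rt).as_rotvec()).round(2))
E
python3 -c "
from h import *
show([.531,-.2565,.15],0)"
```

```text
time: 1.0
tool_pos: [0.2287, 0.5501, 0.2819]
tcp_rot: [0.006, 1.0, -0.013, -0.003]
ft_force: [0.7, -0.2, 0.9]
grip_width: 0.0512
t 1.0 tcp [0.2287 0.5501 0.2819] yaw -1.53 zax [-0.0064 -0.0114 -0.9999] F [ 0.75 -0.25  0.89] w 0.0512 q6 1.09
togo cm [32.46 79.67 13.91]
turn deg [ 0.66  0.36 -1.53]
```

```bash
python3 -m handwheel '[[1.8,4.4,0,0,0,-1.5,0.6],[1.8,4.4,0,0,0,0,0.6],[1.8,4.4,0,0,0,0,0.6],[1.8,4.4,0,0,0,0,0.6],[1.8,4.4,0,0,0,0,0.6],[1.8,4.4,0,0,0,0,0.6],[1.8,4.4,0,0,0,0,0.6],[1.8,4.4,0,0,0,0,0.6],[1.8,4.4,0,0,0,0,0.6],[1.8,4.4,0,0,0,0,0.6],[1.8,4.4,0,0,0,0,0.6],[1.8,4.4,0,0,0,0,0.6]]'; 
python3 -c "
from h import *
show([.531,-.2565,.2],0)"
```

```text
time: 2.2
tool_pos: [0.4596, 0.0131, 0.2787]
tcp_rot: [0.006, 0.999, 0.033, -0.006]
ft_force: [1.6, 0.8, 0.1]
grip_width: 0.0512
t 2.2 tcp [0.4596 0.0131 0.2787] yaw 3.77 zax [-0.0111 -0.0117 -0.9999] F [1.6  0.77 0.07] w 0.0512 q6 -0.17
togo cm [ 5.45 27.28  8.11]
turn deg [0.65 0.66 3.77]
```

```bash
python3 -m handwheel '[[0.8,4.2,0.5,0.6,0.6,3.8,0.6],[0.8,4.2,1,0,0,0,0.6],[0.8,4.2,1,0,0,0,0.6],[0.8,4.2,1,0,0,0,0.6],[0.8,4.2,1,0,0,0,0.6],[0.7,4.0,1,0,0,0,0.6],[0.4,2.0,1,0,0,0,0.6],[0,0,0,0,0,0,0.6],[0,0,0,0,0,0,0.6]]'; 
python3 -c "
from h import *
show([.531,-.2565,.15],0)"
```

```text
time: 3.1
tool_pos: [0.5162, -0.2735, 0.206]
tcp_rot: [-0.001, 1.0, 0.013, -0.001]
ft_force: [-0.2, 0.1, 0.2]
grip_width: 0.0513
t 3.1 tcp [ 0.5162 -0.2735  0.206 ] yaw 1.52 zax [-0.0029  0.002  -1.    ] F [-0.16  0.14  0.23] w 0.0513 q6 -0.63
togo cm [ 1.54 -1.65  5.6 ]
turn deg [-0.12  0.16  1.52]
```

```bash
python3 -m handwheel '[[1.5,-1.6,2,0,0,1.5,0.6],[0,0,3,0,0,0,0.6],[0,0,2,0,0,0,0.6],[0,0,0,0,0,0,0.6]]'; 
python3 -c "
from h import *
show([.531,-.2565,.0675],0)
cv2.imwrite('pics/a_t.png',bot.camera('top')[:,:,::-1]);s=bot.camera('side')[:,:,::-1];cv2.imwrite('pics/a.png',cv2.resize(s[200:320,200:380],None,fx=4,fy=4,interpolation=2))"
```

```text
time: 3.5
tool_pos: [0.5311, -0.2515, 0.1365]
tcp_rot: [-0.001, 1.0, 0.005, -0.0]
ft_force: [-0.1, 0.1, -0.3]
grip_width: 0.0509
t 3.5 tcp [ 0.5311 -0.2515  0.1365] yaw 0.56 zax [-7.0e-04  2.1e-03 -1.0e+00] F [-0.12  0.09 -0.32] w 0.0509 q6 -0.57
togo cm [-0.01  0.52  6.9 ]
turn deg [-0.12  0.04  0.56]
```

View pics/a.png

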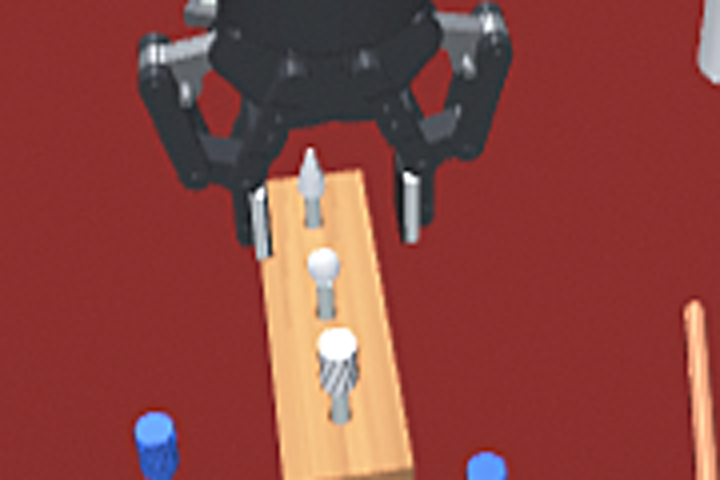

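The gripper straddles the row at crop x 262–410, above and behind the target head at crop (337,345), as expected for this height. Descending.

```bash
python3 -m handwheel '[[0,0.5,0,0,0,0.5,0.6],[0,0,2,0,0,0,0.6],[0,0,2,0,0,0,0.6],[0,0,1.5,0,0,0,0.6],[0,0,0.8,0,0,0,0.6],[0,0,0,0,0,0,0.6]]'; 
python3 -c "
from h import *
show([.531,-.2565,.0675],0)"
```

```text
time: 4.2
tool_pos: [0.5395, -0.2626, 0.0842]
tcp_rot: [0.005, 1.0, 0.001, 0.009]
ft_force: [0.3, 0.6, 0.6]
grip_width: 0.0511
t 4.2 tcp [ 0.5395 -0.2626  0.0842] yaw 0.09 zax [ 0.0175 -0.01   -0.9998] F [0.32 0.59 0.65] w 0.0511 q6 -0.57
togo cm [-0.88 -0.62  1.65]
turn deg [ 0.58 -1.    0.09]
```

```bash
python3 -m handwheel '[[-0.9,-0.6,0,0.6,-1,0,0.6],[0,0,0,0,0,0,0.6],[0,0,0,0,0,0,0.6]]'; 
python3 -c "
from h import *
show([.531,-.2565,.0675],0)"
```

```text
time: 4.5
tool_pos: [0.5311, -0.2572, 0.0868]
tcp_rot: [0.0, 1.0, 0.001, 0.001]
ft_force: [-0.3, 0.3, -0.2]
grip_width: 0.0514
t 4.5 tcp [ 0.5311 -0.2572  0.0868] yaw 0.08 zax [ 1.8e-03 -8.0e-04 -1.0e+00] F [-0.26  0.25 -0.25] w 0.0514 q6 -0.57
togo cm [-0.02 -0.07  1.93]
turn deg [ 0.05 -0.1   0.08]
```

```bash
python3 -m handwheel '[[0,0,0.5,0,0,0,0.6],[0,0,0.5,0,0,0,0.6],[0,0,0.5,0,0,0,0.6],[0,0,0.4,0,0,0,0.6],[0,0,0,0,0,0,0.6],[0,0,0,0,0,0,0.6]]'; 
python3 -c "
from h import *
show([.531,-.2565,.0675],0)"
```

```text
time: 5.1
tool_pos: [0.5316, -0.2575, 0.0667]
tcp_rot: [0.001, 1.0, 0.001, 0.001]
ft_force: [0.4, 0.6, 0.3]
grip_width: 0.0514
t 5.1 tcp [ 0.5316 -0.2575  0.0667] yaw 0.09 zax [ 0.0028 -0.0015 -1.    ] F [0.43 0.59 0.32] w 0.0514 q6 -0.57
togo cm [-0.06 -0.1  -0.08]
turn deg [ 0.08 -0.16  0.09]
```

```bash
python3 -m handwheel '[[-0.1,-0.1,-0.1,0.1,-0.2,0,0.3],[0,0,0,0,0,0,0.15],[0,0,0,0,0,0,0.05],[0,0,0,0,0,0,0.05],[0,0,0,0,0,0,0.05],[0,0,0,0,0,0,0.05],[0,0,0,0,0,0,0.05],[0,0,0,0,0,0,0.05]]'; 
python3 -c "
from h import *
show([.531,-.2565,.0675],0)"
```

```text
time: 5.9
tool_pos: [0.5306, -0.2565, 0.0681]
tcp_rot: [-0.0, 1.0, 0.001, -0.0]
ft_force: [0.2, 0.3, 0.2]
grip_width: 0.013
t 5.9 tcp [ 0.5306 -0.2565  0.0681] yaw 0.09 zax [-7.e-04  2.e-04 -1.e+00] F [0.15 0.28 0.17] w 0.013 q6 -0.57
togo cm [0.04 0.   0.06]
turn deg [-0.01  0.04  0.09]
```

```bash
python3 -m handwheel '[[0,0,0,0,0,0,0.05],[0,0,0,0,0,0,0.05]]'; 
python3 -c "
from h import *
show([.531,-.2565,.0675],0)
s=bot.camera('side')[:,:,::-1];t=bot.camera('top')[:,:,::-1]
cv2.imwrite('pics/b.png',np.hstack([cv2.resize(s[230:350,230:330],None,fx=4,fy=4,interpolation=2),cv2.resize(t[180:300,335:435],None,fx=4,fy=4,interpolation=2)]))"
```

```text
time: 6.1
tool_pos: [0.5306, -0.2564, 0.068]
tcp_rot: [-0.0, 1.0, 0.001, -0.0]
ft_force: [0.4, -0.1, -1.0]
grip_width: 0.0127
t 6.1 tcp [ 0.5306 -0.2564  0.068 ] yaw 0.09 zax [-7.e-04  3.e-04 -1.e+00] F [ 0.45 -0.13 -0.99] w 0.0127 q6 -0.57
togo cm [0.04 0.01 0.05]
turn deg [-0.01  0.04  0.09]
```

View pics/b.png

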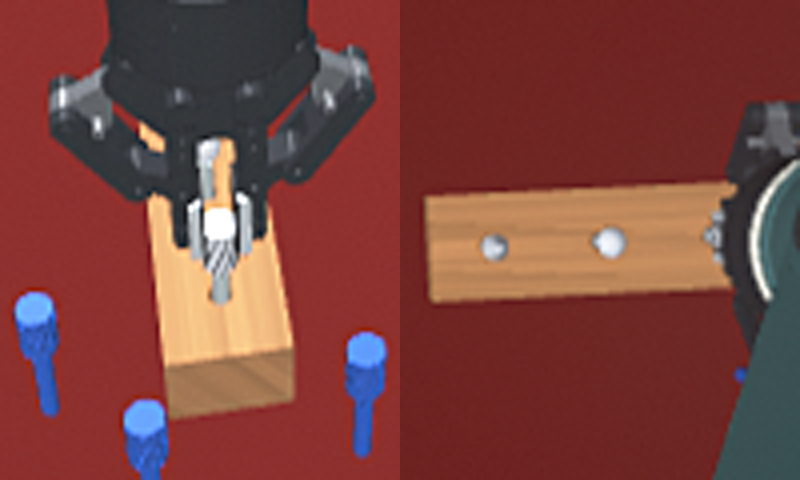

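```bash
python3 -c "
from h import *
c=lambda p:((proj('side',p)-230)*4).round(0)
for dy in(-.011,.011):
  for dx in(-.008,.008):
    print(dy,dx,c([.5306+dx,-.2564+dy,.057]),c([.5306+dx,-.2564+dy,.079]))
print('head',c([.5306,-.2564,.088]),c([.5306,-.2564,.063]))"
```

```text
-0.011 -0.008 [203. 289.] [201. 256.]
-0.011 0.008 [240. 284.] [238. 252.]
0.011 -0.008 [198. 248.] [196. 216.]
0.011 0.008 [234. 244.] [233. 212.]
head [216. 220.] [218. 257.]
```

```bash
python3 -c "
from h import *
c=lambda p:((proj('side',p)-200)*4).round(0)
for dy in(-.011,.011):
  for dx in(-.0257,.0257):
    print(dy,dx,c([.5311+dx,-.2515+dy,.1255+.004]),c([.5311+dx,-.2515+dy,.1475+.004]))
"; ls pics; python3 - <<'E'
from h import *
show()
s=bot.camera('side')[:,:,::-1]
cv2.imwrite('pics/c.png',cv2.resize(s[260:315,260:310],None,fx=10,fy=10,interpolation=2))
E
```

```text
-0.011 -0.0257 [272. 292.] [269. 255.]
-0.011 0.0257 [398. 278.] [398. 241.]
0.011 -0.0257 [269. 252.] [266. 215.]
0.011 0.0257 [392. 239.] [391. 202.]
a.png
a_t.png
b.png
crop.png
side0.png
top0.png
t 6.2 tcp [ 0.5306 -0.2564  0.068 ] yaw 0.09 zax [-8.e-04  3.e-04 -1.e+00] F [-0.79  0.06 -0.07] w 0.0127 q6 -0.57
```

View pics/c.png

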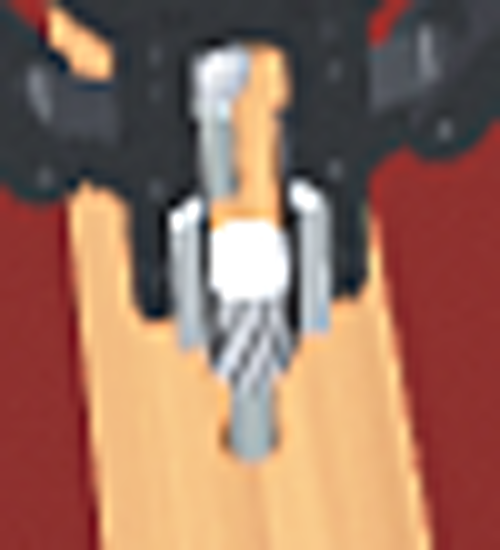

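```bash
python3 - <<'E'
from h import *
s=cv2.imread('pics/side0.png'); t=cv2.imread('pics/a_t.png'); t2=bot.camera('top')[:,:,::-1]; 
def ov(im,n,tcp,hw,y0,x0,w,h,k,dz,dy):
    im=cv2.resize(im[y0:y0+h,x0:x0+w],None,fx=k,fy=k,interpolation=2)
    for a in(-hw,hw):
        for b in(-.011,.011):
            p=(proj(n,[tcp[0]+a,tcp[1]+b+dy,tcp[2]-.011+dz])-[x0,y0])*k
            cv2.circle(im,tuple(int(v) for v in p),4,(0,255,0) if dz==0 and dy==0 else (0,255,255),1)
    return im
A=ov(t,'top',[.5311,-.2515,.1365],.0257,160,370,100,130,4,.004,0)
B=ov(t2,'top',[.5306,-.2564,.068],.008,160,370,100,130,4,0,0)
cv2.imwrite('pics/d.png',np.hstack([A,B]))
E
```

```text
(no output)
```

View pics/d.png

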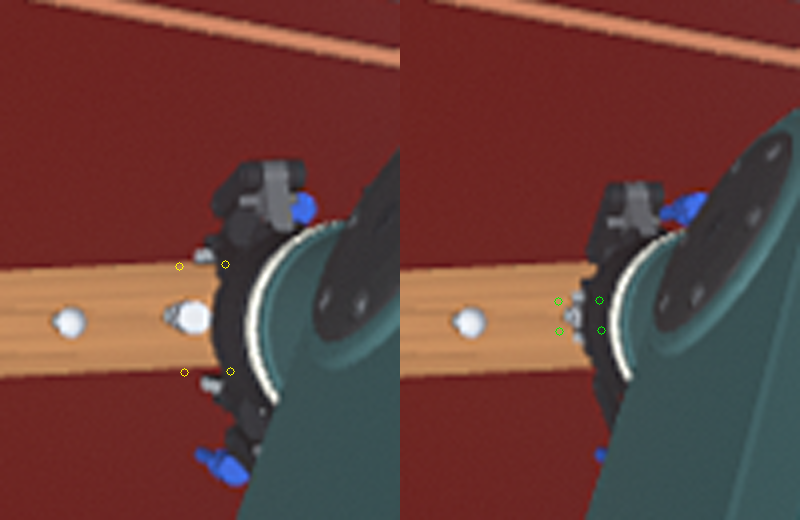

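Both views agree the pad tips sit about 20 mm higher than TCP − 11 mm, so only the top of the head is held. I'll reopen slightly, go 11 mm lower (safe under either reading), and regrip.

```bash
python3 -m handwheel '[[0,0,0,0,0,0,0.35],[0,0,0,0,0,0,0.35],[0,0,0,0,0,0,0.35],[0,0,0.3,0,0,0,0.35],[0,0,0.3,0,0,0,0.35],[0,0,0.3,0,0,0,0.35],[0,0,0.2,0,0,0,0.35],[0,0,0,0,0,0,0.35],[0,0,0,0,0,0,0.35]]'; 
python3 - <<'E'
from h import *
show([.531,-.2565,.058],0)
s=bot.camera('side')[:,:,::-1]
cv2.imwrite('pics/e.png',cv2.resize(s[260:315,260:310],None,fx=10,fy=10,interpolation=2))
E
```

```text
time: 7.2
tool_pos: [0.5307, -0.2565, 0.0559]
tcp_rot: [-0.0, 1.0, 0.001, -0.0]
ft_force: [0.8, -0.7, -0.0]
grip_width: 0.0295
t 7.2 tcp [ 0.5307 -0.2565  0.0559] yaw 0.09 zax [-8.e-04  3.e-04 -1.e+00] F [ 0.83 -0.71 -0.05] w 0.0295 q6 -0.57
togo cm [ 0.03  0.   -0.21]
turn deg [-0.02  0.04  0.09]
```

View pics/e.png

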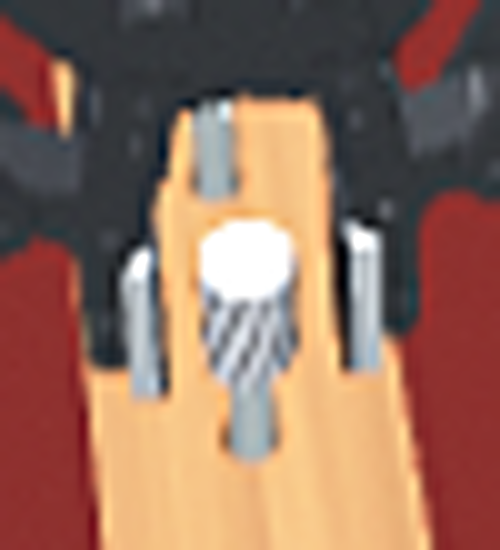

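The pads now straddle the head on both sides (inner faces at crop x 160 and 345, head 200–295), with tips near the head's lower half. Regripping.

```bash
python3 -m handwheel '[[0,0,0,0,0,0,0.05],[0,0,0,0,0,0,0.05],[0,0,0,0,0,0,0.05],[0,0,0,0,0,0,0.05],[0,0,0,0,0,0,0.05],[0,0,0,0,0,0,0.05],[0,0,0,0,0,0,0.05]]'; python3 -c "
from h import *
show()"; python3 -m handwheel '[[0,0,-0.3,0,0,0,0.05],[0,0,-0.3,0,0,0,0.05],[0,0,-0.4,0,0,0,0.05],[0,0,-0.4,0,0,0,0.05],[0,0,-0.5,0,0,0,0.05],[0,0,-0.5,0,0,0,0.05],[0,0,-0.5,0,0,0,0.05],[0,0,-0.5,0,0,0,0.05],[0,0,-0.5,0,0,0,0.05],[0,0,0,0,0,0,0.05]]'
python3 - <<'E'
from h import *
show([.531,-.2565,.058],0)
s=bot.camera('side')[:,:,::-1]
cv2.imwrite('pics/f.png',cv2.resize(s[235:315,255:325],None,fx=7,fy=7,interpolation=2))
E
```

```text
time: 7.95
tool_pos: [0.5307, -0.2565, 0.0562]
tcp_rot: [-0.0, 1.0, 0.001, -0.0]
ft_force: [-0.7, 0.2, 0.0]
grip_width: 0.0138
t 7.95 tcp [ 0.5307 -0.2565  0.0562] yaw 0.09 zax [-6.e-04  1.e-04 -1.e+00] F [-0.71  0.19  0.02] w 0.0138 q6 -0.57
time: 8.95
tool_pos: [0.5312, -0.2567, 0.0995]
tcp_rot: [0.0, 1.0, 0.001, 0.0]
ft_force: [-0.7, -0.1, -0.6]
grip_width: 0.0138
t 8.95 tcp [ 0.5312 -0.2567  0.0995] yaw 0.09 zax [ 7.e-04 -6.e-04 -1.e+00] F [-0.66 -0.06 -0.59] w 0.0138 q6 -0.57
togo cm [-0.02 -0.02  4.15]
turn deg [ 0.03 -0.04  0.09]
```

View pics/f.png

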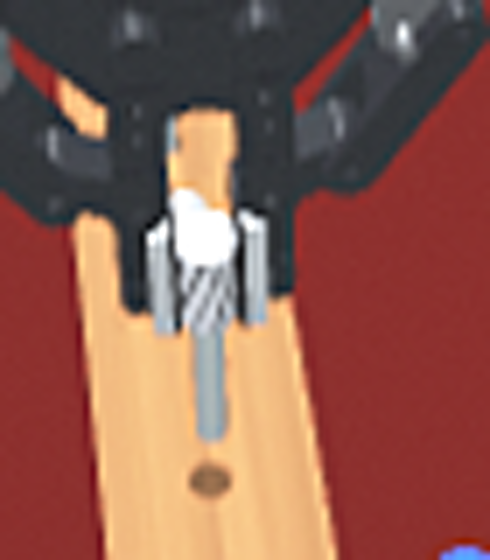

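The burr is lifted clear: shank end at crop (210,437) above the empty hole at (210,480), upright, with the other burrs undisturbed. I'll raise it, turn the jaws perpendicular to the lever, and refine the collet pixels numerically.

```bash
python3 -m handwheel '[[0,0,-1,0,0,0,0.05],[0,0,-1.5,0,0,0,0.05],[0,0,-1.5,0,0,0,0.05],[0,0,-1.5,0,0,0,0.05],[0,0,-1.5,0,0,0,0.05],[0,0,-1.5,0,0,0,0.05],[0,0,-1.5,0,0,0,0.05],[0,0,-1.5,0,0,0,0.05],[0,0,-1,0,0,0,0.05],[0,0,-0.5,0,0,0,0.05],[0,0,0,0,0,0,0.05]]'
python3 - <<'E'
from h import *
show([.538,.108,.235],65)
t=cv2.imread("pics/top0.png");s=cv2.imread("pics/side0.png")
print(t[234:249,226:242].min(2)); print(s[138:156,262:282].min(2))
E
```

```text
time: 10.1
tool_pos: [0.5294, -0.2556, 0.2371]
tcp_rot: [-0.001, 1.0, 0.001, -0.001]
ft_force: [0.8, -0.7, -0.3]
grip_width: 0.0139
t 10.1 tcp [ 0.5294 -0.2556  0.2371] yaw 0.09 zax [-0.0026  0.0015 -1.    ] F [ 0.77 -0.67 -0.35] w 0.0139 q6 -0.57
togo cm [  0.92 -36.36   0.27]
turn deg [ -0.16   0.08 -64.91]
[[ 94  94  94  86  90  78  69  65 143 126  94  80  72  60  53  48]
 [ 85  93  99  79  74 143  99 107 139 128 177 154 103  82  59  45]
 [ 92  97  83  43 125 200 186 170 134 150 177 167 142 101  77  62]
 [100  84  49  45 184 212 211 201 189 178 142 161 172 119  93  74]
 [ 92  57  23 126 206 212 210 212 211 200 187 197 168 136 119  92]
 [ 73  38  47 188 215 206 199 175 180 204 208 210 192 194 134  97]
 [ 59  28  90 202 219 169 147 121 124 195 208 205 209 220 137 104]
 [ 49  20 170 211 204 120 135 104 142 204 210 208 209 197 170 135]
 [ 43  43 201 217 181 103 152 107 150 209 214 210 213 167 203 142]
 [ 37 123 204 214 171 100 144 116 104 177 205 211 200 149 193 136]
 [ 60 189 215 212 196 149 126 105 113 173 203 212 154 181 160 118]
 [ 68 143 186 211 214 198 181 165 182 201 209 199 12
[... 1047 characters left out ...]
  93  67
   43  46]
 [255 158 108 118 215 239 243 228 230 240 238 255 233 137 135 105  80  62
   43  43]
 [250 147  85  86 131 150 174 174 194 215 212 244 163 116 107  91  72  65
   43  41]
 [167 129  74  66  95 113 119 120 120 118 110 116 106  86  76  75  62  66
   46  42]
 [169 122  72  69  72  69  71  76  82  79  76  70  76  73  80  72  65  64
   44  45]
 [107  80  69  70  76  74  74  76  81  78  74  77  75  78  73  71  69  64
   42  44]
 [ 35  50  71  70  78  76  75  79  77  79  78  79  75  77  73  71  69  66
   44  44]
 [ 41  46  74  70  77  74  76  79  81  79  77  79  76  76  75  72  72  70
   45  44]
 [ 43  47  74  68  78  74  79  78  81  75  77  81  75  74  73  74  69  69
   44  43]]
```

```bash
python3 -m handwheel '[[0,0,0,0,0,-8.2,0.05],[0,0,0,0,0,-8.2,0.05],[0,0,0,0,0,-8.2,0.05],[0,0,0,0,0,-8.2,0.05],[0,0,0,0,0,-8.2,0.05],[0,0,0,0,0,-8.2,0.05],[0,0,0,0,0,-8.2,0.05],[0,0,0,0,0,-8.2,0.05],[0,0,0,0,0,0,0.05]]'
python3 - <<'E'
from h import *
t=cv2.imread("pics/top0.png").min(2).astype(float);s=cv2.imread("pics/side0.png").min(2).astype(float)
def cen(im,x0,x1,y0,y1,b):
    w=np.clip(b-im[y0:y1,x0:x1],0,None); y,x=np.mgrid[y0:y1,x0:x1]; return (w*x).sum()/w.sum(),(w*y).sum()/w.sum()
a=cen(t,230,236,238,246,195); b=cen(s,268,273,145,149,228)
print(a,b,tri(a,b),plane('top',*a,.15),plane('side',*b,.15))
c=plane('top',*a,.15)
for n,p in(('top',(212.4,278.7)),('side',(241.7,128.3))): print(n,plane(n,*p,.1855))
show([*c[:2],.235],65)
E
```

```text
time: 11.0
tool_pos: [0.5251, -0.253, 0.2294]
tcp_rot: [-0.008, 0.828, 0.561, -0.003]
ft_force: [0.4, -0.4, -0.8]
grip_width: 0.0141
(np.float64(232.59909031838856), np.float64(242.21117608836906)) (np.float64(270.7069892473118), np.float64(146.3709677419355)) (array([0.53654377, 0.11036934, 0.14697615]), [np.float64(0.6718875701034493), np.float64(0.6718875701034505)]) [0.53728936 0.1096852  0.15      ] [0.53568941 0.10525896 0.15      ]
top [0.47432112 0.13907748 0.1855    ]
side [0.4728847  0.13483539 0.1855    ]
t 11.0 tcp [ 0.5251 -0.253   0.2294] yaw 68.3 zax [-0.0142  0.0089 -0.9999] F [ 0.35 -0.42 -0.77] w 0.0141 q6 -1.76
togo cm [ 34.15 -12.28  -0.25]
turn deg [-0.95 -0.14  3.3 ]
```

```bash
python3 -m handwheel '[[1.5,-0.5,0,-0.9,-0.1,3.3,0.05],[3,-1.1,0,0,0,0,0.05],[3,-1.1,0,0,0,0,0.05],[3,-1.1,0,0,0,0,0.05],[3,-1.1,0,0,0,0,0.05],[3,-1.1,0,0,0,0,0.05],[3,-1.1,0,0,0,0,0.05],[3,-1.1,0,0,0,0,0.05],[3,-1.1,0,0,0,0,0.05],[3,-1.1,0,0,0,0,0.05],[2,-0.8,0,0,0,0,0.05],[0,0,0,0,0,0,0.05]]'
python3 - <<'E'
from h import *
show([.537,.1095,.235],65)
E
```

```text
time: 12.2
tool_pos: [0.5576, 0.0817, 0.2228]
tcp_rot: [-0.004, 0.859, 0.512, -0.003]
ft_force: [0.4, 0.3, -0.9]
grip_width: 0.0135
t 12.2 tcp [0.5576 0.0817 0.2228] yaw 61.59 zax [-0.0098  0.0031 -0.9999] F [ 0.39  0.28 -0.93] w 0.0135 q6 -1.06
togo cm [ 1.46 -3.15 -1.19]
turn deg [-0.58  0.09 -3.41]
```

```bash
python3 -m handwheel '[[0.7,-1.6,-0.3,-0.6,0.1,-3.4,0.05],[0.7,-1.6,-0.3,0,0,0,0.05],[0,0,0,0,0,0,0.05],[0,0,0,0,0,0,0.05]]'
python3 - <<'E'
from h import *
show([.537,.1095,.215],65)
E
```

```text
time: 12.6
tool_pos: [0.5335, 0.108, 0.2277]
tcp_rot: [0.0, 0.846, 0.533, -0.002]
ft_force: [-0.1, -0.3, -0.9]
grip_width: 0.0138
t 12.6 tcp [0.5335 0.108  0.2277] yaw 64.47 zax [-0.0022 -0.0021 -1.    ] F [-0.07 -0.28 -0.94] w 0.0138 q6 -1.05
togo cm [0.29 0.25 1.27]
turn deg [-0.06  0.17 -0.53]
```

```bash
python3 -m handwheel '[[0.3,0.25,0.6,0,0.2,-0.5,0.05],[0,0,0.7,0,0,0,0.05],[0,0,0.7,0,0,0,0.05],[0,0,0.6,0,0,0,0.05],[0,0,0,0,0,0,0.05],[0,0,0,0,0,0,0.05]]'
python3 - <<'E'
from h import *
show([.537,.1095,.20],65)
s=bot.camera('side')[:,:,::-1];t=bot.camera('top')[:,:,::-1]
cv2.imwrite('pics/g_s.png',s);cv2.imwrite('pics/g_t.png',t)
cv2.imwrite('pics/g.png',np.hstack([cv2.resize(s[115:175,245:300],None,fx=8,fy=8,interpolation=2),cv2.resize(t[220:260,210:255],(360,480),interpolation=2)]))
E
```

```text
time: 13.2
tool_pos: [0.538, 0.1071, 0.1982]
tcp_rot: [-0.001, 0.845, 0.535, -0.001]
ft_force: [-0.4, 0.3, -1.1]
grip_width: 0.0141
t 13.2 tcp [0.538  0.1071 0.1982] yaw 64.66 zax [-2.e-03  2.e-04 -1.e+00] F [-0.4   0.25 -1.09] w 0.0141 q6 -1.06
togo cm [ 0.17 -0.19 -0.18]
turn deg [-0.11  0.04 -0.34]
```

View pics/g.png

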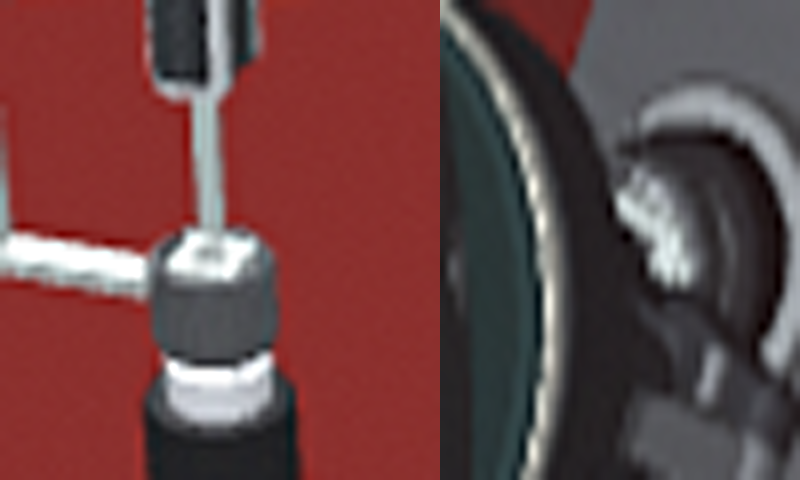

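```bash
python3 - <<'E'
from h import *
c=np.array([.537,.1095,.15])
print('mouth',proj('side',c),'bottom',proj('side',c+[0,0,.0070]), 'd/dx',(proj('side',c+[.001,0,0])-proj('side',c)),'d/dy',proj('side',c+[0,.001,0])-proj('side',c))
g=cv2.imread('pics/g_s.png').astype(int)
for r in range(126,150): print(r,g[r,264:278].min(1))
E
```

```text
mouth [271.14608225 145.41883817] bottom [270.98231441 142.79593124] d/dx [ 0.42897834 -0.02778206] d/dy [-0.02942033 -0.21488269]
126 [ 84 152 181 160 155 153 147 178 176  99  43  43  44  46]
127 [ 35  51 110 111 107 174 176 175 123  44  39  43  45  43]
128 [ 43  38  33  27  39 164 169 170  73  35  41  43  46  46]
129 [ 47  43  44  37  35 164 168 166  83  39  43  45  46  44]
130 [ 45  44  46  40  22 164 168 166  95  43  43  45  45  46]
131 [ 46  46  43  41  22 161 169 165 101  43  43  45  46  43]
132 [ 43  46  46  40  23 160 170 166  99  42  44  45  46  45]
133 [ 47  45  46  41  25 160 169 167 102  43  44  46  44  45]
134 [ 45  45  45  43  28 154 170 166 112  44  41  45  46  47]
135 [ 46  45  43  43  29 130 169 168 129  49  41  44  45  46]
136 [ 45  44  45  43  28 129 170 167 135  49  41  43  46  46]
137 [ 46  45  44  44  33 111 169 168 137  51  41  45  45  45]
138 [ 45  44  44  43  33  91 168 168 136  49  39  45  46  45]
139 [ 45  44  44  43  33  88 169 167 148  54  38  44  47  45]
140 [ 46  44  47  42  35  85 168 168 149  61  39  43  46  46]
141 [ 44  44  42  45  32  81 169 167 152  56  36  42  45  45]
142 [ 45  44  42  38  26  56 167 165 154  53  29  36  39  44]
143 [ 45  41  36  55 124 121 162 160 149  80  84  82  45  37]
144 [ 37  67  76  63 194 238 218 191 166 180 146 118 141  72]
145 [ 82  85  62 115 252 254 220 197 198 247 242 238 209 118]
146 [120  58 116 238 255 200 153 161 177 234 255 255 197 101]
147 [123  96 226 255 255 213 188 195 187 241 255 186 136  96]
148 [108 120 218 240 244 229 230 242 239 255 234 138 136 104]
149 [ 86  87 131 151 176 175 195 218 214 245 165 116 108  91]
```

In the side view the shank end (270.8,144.3) hovers just above the mouth (270.7,146.4), about 0.8 mm too far in +x; the top view is blocked by the wrist. I'll correct and lower in small steps, watching the force.

```bash
python3 -c "
from h import *
show([.537,.1083,.193],65)"; python3 -m handwheel '[[0.07,-0.14,0,0,0,0,0.05],[0,0,0.2,0,0,-0.3,0.05],[0,0,0.2,0,0,0,0.05],[0,0,0,0,0,0,0.05]]'
python3 -c "
from h import *
show([.537,.1083,.19],65)"
```

```text
t 13.3 tcp [0.538  0.1072 0.1984] yaw 64.67 zax [-1.8e-03  3.0e-04 -1.0e+00] F [-0.07  0.24 -0.59] w 0.0135 q6 -1.06
togo cm [ 0.05 -0.14  0.54]
turn deg [-0.1   0.03 -0.33]
time: 13.7
tool_pos: [0.5376, 0.1088, 0.195]
tcp_rot: [-0.0, 0.843, 0.537, 0.0]
ft_force: [0.6, -0.1, -0.9]
grip_width: 0.014
t 13.7 tcp [0.5376 0.1088 0.195 ] yaw 65.02 zax [ 2.e-04  5.e-04 -1.e+00] F [ 0.58 -0.11 -0.86] w 0.014 q6 -1.06
togo cm [-0.07 -0.03  0.5 ]
turn deg [-0.   -0.03  0.02]
```

```bash
python3 -m handwheel '[[-0.06,-0.03,0.15,0,0,0,0.05],[0,0,0.15,0,0,0,0.05],[0,0,0.1,0,0,0,0.05],[0,0,0.1,0,0,0,0.05],[0,0,0,0,0,0,0.05]]'
python3 -c "
from h import *
show([.537,.1083,.19],65)"
```

```text
time: 14.2
tool_pos: [0.537, 0.1084, 0.1896]
tcp_rot: [-0.0, 0.843, 0.537, 0.0]
ft_force: [-0.4, -0.3, -0.8]
grip_width: 0.0144
t 14.2 tcp [0.537  0.1084 0.1896] yaw 65.02 zax [ 3.e-04  4.e-04 -1.e+00] F [-0.37 -0.35 -0.76] w 0.0144 q6 -1.06
togo cm [-0.01  0.   -0.04]
turn deg [ 0.   -0.03  0.02]
```

```bash
python3 -m handwheel '[[0,0,0.1,0,0,0,0.05],[0,0,0.1,0,0,0,0.05],[0,0,0,0,0,0,0.05]]'
python3 -c "
from h import *
show([.537,.1083,.19],65)"
```

```text
time: 14.5
tool_pos: [0.5371, 0.1084, 0.1875]
tcp_rot: [-0.0, 0.843, 0.537, 0.0]
ft_force: [-0.1, -0.1, -0.4]
grip_width: 0.0139
t 14.5 tcp [0.5371 0.1084 0.1875] yaw 65.02 zax [ 3.e-04  5.e-04 -1.e+00] F [-0.05 -0.13 -0.42] w 0.0139 q6 -1.06
togo cm [-0.01 -0.   -0.25]
turn deg [ 0.01 -0.03  0.02]
```

```bash
python3 -m handwheel '[[0,0,0.1,0,0,0,0.05],[0,0,0.1,0,0,0,0.05],[0,0,0.1,0,0,0,0.05],[0,0,0,0,0,0,0.05]]'
python3 -c "
from h import *
show()"; python3 -m handwheel '[[0,0,0.1,0,0,0,0.05],[0,0,0.1,0,0,0,0.05],[0,0,0.1,0,0,0,0.05],[0,0,0,0,0,0,0.05]]'
python3 -c "
from h import *
show()"
```

```text
time: 14.9
tool_pos: [0.5371, 0.1084, 0.1842]
tcp_rot: [-0.0, 0.843, 0.537, 0.0]
ft_force: [1.0, 0.3, -1.2]
grip_width: 0.0142
t 14.9 tcp [0.5371 0.1084 0.1842] yaw 65.02 zax [ 4.e-04  4.e-04 -1.e+00] F [ 0.96  0.33 -1.23] w 0.0142 q6 -1.06
time: 15.3
tool_pos: [0.5371, 0.1084, 0.1809]
tcp_rot: [-0.0, 0.843, 0.537, 0.0]
ft_force: [0.3, 0.4, -1.0]
grip_width: 0.0139
t 15.3 tcp [0.5371 0.1084 0.1809] yaw 65.02 zax [ 4.e-04  5.e-04 -1.e+00] F [ 0.32  0.37 -0.97] w 0.0139 q6 -1.06
```

The shank is about 10 mm in with no resistance. Continuing down.

```bash
python3 -m handwheel '[[0,0,0.2,0,0,0,0.05],[0,0,0.2,0,0,0,0.05],[0,0,0.2,0,0,0,0.05],[0,0,0,0,0,0,0.05]]'
python3 -c "
from h import *
show()"; python3 -m handwheel '[[0,0,0.2,0,0,0,0.05],[0,0,0.2,0,0,0,0.05],[0,0,0.2,0,0,0,0.05],[0,0,0,0,0,0,0.05]]'
python3 -c "
from h import *
show()"
```

```text
time: 15.7
tool_pos: [0.537, 0.1085, 0.1744]
tcp_rot: [-0.0, 0.843, 0.537, 0.0]
ft_force: [-0.6, -0.0, -0.1]
grip_width: 0.0137
t 15.7 tcp [0.537  0.1085 0.1744] yaw 65.02 zax [ 2.e-04  6.e-04 -1.e+00] F [-0.59 -0.01 -0.06] w 0.0137 q6 -1.06
time: 16.1
tool_pos: [0.537, 0.1085, 0.1677]
tcp_rot: [-0.0, 0.843, 0.537, 0.0]
ft_force: [0.7, -0.3, -1.2]
grip_width: 0.0141
t 16.1 tcp [0.537  0.1085 0.1677] yaw 65.02 zax [ 1.e-04  5.e-04 -1.e+00] F [ 0.68 -0.27 -1.21] w 0.0141 q6 -1.06
```

```bash
for i in 1; do python3 -m handwheel '[[0,0,0.15,0,0,0,0.05],[0,0,0.15,0,0,0,0.05],[0,0,0,0,0,0,0.05]]'
python3 -c "
from h import *
show()"; python3 -m handwheel '[[0,0,0.05,0,0,0,0.05],[0,0,0.05,0,0,0,0.05]]'; python3 -m handwheel '[[0,0,0.05,0,0,0,0.05]]'; done
```

```text
time: 16.4
tool_pos: [0.537, 0.1084, 0.1645]
tcp_rot: [-0.0, 0.843, 0.537, 0.0]
ft_force: [0.4, -0.4, -0.9]
grip_width: 0.0138
t 16.4 tcp [0.537  0.1084 0.1645] yaw 65.02 zax [ 2.e-04  5.e-04 -1.e+00] F [ 0.43 -0.44 -0.86] w 0.0138 q6 -1.06
time: 16.6
tool_pos: [0.5371, 0.1085, 0.1635]
tcp_rot: [-0.0, 0.843, 0.537, 0.0]
ft_force: [0.1, 0.4, -0.5]
grip_width: 0.0137
time: 16.7
tool_pos: [0.5371, 0.1085, 0.163]
tcp_rot: [-0.0, 0.843, 0.537, 0.0]
ft_force: [-0.4, 0.4, -0.7]
grip_width: 0.0138
```

```bash
python3 -m handwheel '[[0,0,0.05,0,0,0,0.05],[0,0,0.05,0,0,0,0.05]]'; python3 -m handwheel '[[0,0,0.04,0,0,0,0.05]]'; python3 -m handwheel '[[0,0,0.03,0,0,0,0.05]]';python3 -m handwheel '[[0,0,0,0,0,0,0.05]]'
```

```text
time: 16.9
tool_pos: [0.5372, 0.1085, 0.162]
tcp_rot: [-0.0, 0.843, 0.537, 0.0]
ft_force: [-0.2, -0.9, -0.7]
grip_width: 0.0136
time: 17.0
tool_pos: [0.5372, 0.1085, 0.1616]
tcp_rot: [-0.0, 0.843, 0.537, 0.0]
ft_force: [-0.2, -0.6, -0.7]
grip_width: 0.0137
time: 17.1
tool_pos: [0.5372, 0.1085, 0.1612]
tcp_rot: [-0.0, 0.843, 0.537, 0.0]
ft_force: [-0.8, -0.5, 0.6]
grip_width: 0.0138
time: 17.2
tool_pos: [0.5372, 0.1084, 0.1612]
tcp_rot: [-0.0, 0.843, 0.537, 0.0]
ft_force: [-0.3, 0.2, 0.2]
grip_width: 0.0141
```

```bash
python3 -m handwheel '[[0,0,0.03,0,0,0,0.05]]'; python3 -m handwheel '[[0,0,0.03,0,0,0,0.05]]';python3 -m handwheel '[[0,0,0,0,0,0,0.05]]'
```

```text
time: 17.3
tool_pos: [0.5373, 0.1084, 0.1612]
tcp_rot: [-0.0, 0.843, 0.537, 0.0]
ft_force: [0.1, -0.2, 2.9]
grip_width: 0.0134
time: 17.4
tool_pos: [0.5374, 0.1084, 0.1611]
tcp_rot: [0.0, 0.843, 0.537, 0.001]
ft_force: [-1.8, -0.3, 3.6]
grip_width: 0.0137
time: 17.5
tool_pos: [0.5373, 0.1084, 0.1612]
tcp_rot: [0.0, 0.843, 0.537, 0.001]
ft_force: [-0.4, -1.0, 0.2]
grip_width: 0.0139
```

Floor contact comes at exactly the predicted height (TCP 0.1612, 3.6 N). Releasing and rising.

```bash
python3 -m handwheel '[[0,0,0,0,0,0,0.15],[0,0,0,0,0,0,0.25],[0,0,0,0,0,0,0.45],[0,0,0,0,0,0,0.45],[0,0,0,0,0,0,0.45]]'; python3 -m handwheel '[[0,0,-0.5,0,0,0,0.45],[0,0,-1,0,0,0,0.45],[0,0,-1.5,0,0,0,0.45],[0,0,-1.5,0,0,0,0.45],[0,0,-1,0,0,0,0.45],[0,0,-0.5,0,0,0,0.45],[0,0,0,0,0,0,0.45]]'
python3 - <<'E'
from h import *
show([.474,.138,.235],65)
s=bot.camera('side')[:,:,::-1];t=bot.camera('top')[:,:,::-1]
cv2.imwrite('pics/i_s.png',s);cv2.imwrite('pics/i_t.png',t)
cv2.imwrite('pics/i.png',np.hstack([cv2.resize(s[95:175,225:305],None,fx=5,fy=5,interpolation=2),cv2.resize(t[210:290,190:270],None,fx=5,fy=5,interpolation=2)]))
E
```

```text
time: 18.0
tool_pos: [0.5376, 0.1085, 0.161]
tcp_rot: [0.0, 0.843, 0.537, 0.001]
ft_force: [0.5, -0.1, -0.4]
grip_width: 0.0383
time: 18.7
tool_pos: [0.538, 0.1084, 0.2265]
tcp_rot: [0.001, 0.843, 0.537, 0.002]
ft_force: [-0.1, 0.5, 0.5]
grip_width: 0.0382
t 18.7 tcp [0.538  0.1084 0.2265] yaw 65.02 zax [ 3.2e-03  7.0e-04 -1.0e+00] F [-0.11  0.53  0.49] w 0.0382 q6 -1.06
togo cm [-0.02 -7.05 -0.87]
turn deg [ 0.15 -0.11  0.02]
```

View pics/i.png

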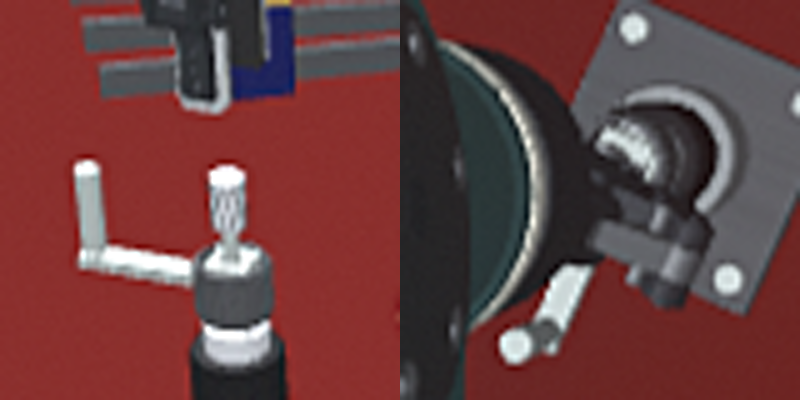

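The burr stands upright and free in the collet, with the lever still at its start (pin top at crop (87,168) / (515,345)). Moving over the pin.

```bash
python3 -m handwheel '[[0,-1.5,-0.4,0.1,-0.1,0,0.45],[0,-2,-0.4,0,0,0,0.45],[0,-2,0,0,0,0,0.45],[0,-1.5,0,0,0,0,0.45],[0,0,0,0,0,0,0.45],[0,0,0,0,0,0,0.45]]'
python3 -c "
from h import *
show([.4736,.1381,.2],65)"
```

```text
time: 19.4
tool_pos: [0.4642, 0.1407, 0.232]
tcp_rot: [-0.002, 0.843, 0.538, -0.003]
ft_force: [-0.2, 0.5, 0.4]
grip_width: 0.0385
t 19.4 tcp [0.4642 0.1407 0.232 ] yaw 65.07 zax [-7.9e-03 -6.0e-04 -1.0e+00] F [-0.24  0.51  0.43] w 0.0385 q6 -0.98
togo cm [0.17 0.98 3.19]
turn deg [-0.4   0.22  0.07]
```

```bash
python3 -m handwheel '[[0.17,0.98,0,-0.4,0.2,0,0.45],[0,0,0.8,0,0,0,0.45],[0,0,0.8,0,0,0,0.45],[0,0,0.8,0,0,0,0.45],[0,0,0,0,0,0,0.45],[0,0,0,0,0,0,0.45]]'
python3 -c "
from h import *
show([.4736,.1381,.157],65)"
```

```text
time: 20.0
tool_pos: [0.4768, 0.1369, 0.2048]
tcp_rot: [0.001, 0.843, 0.537, 0.0]
ft_force: [0.1, -0.3, -0.0]
grip_width: 0.0386
t 20.0 tcp [0.4768 0.1369 0.2048] yaw 64.98 zax [ 6.e-04 -9.e-04 -1.e+00] F [ 0.1  -0.32 -0.03] w 0.0386 q6 -0.99
togo cm [-0.02 -0.34  4.78]
turn deg [ 0.06  0.03 -0.02]
```

```bash
python3 -m handwheel '[[0,-0.34,0.7,0,0,0,0.45],[0,0,0.7,0,0,0,0.45],[0,0,0.7,0,0,0,0.45],[0,0,0.7,0,0,0,0.45],[0,0,0.6,0,0,0,0.45],[0,0,0.5,0,0,0,0.45],[0,0,0.3,0,0,0,0.45],[0,0,0,0,0,0,0.45],[0,0,0,0,0,0,0.45]]'
python3 -c "
from h import *
show([.4736,.1381,.157],65)"
```

```text
time: 20.9
tool_pos: [0.4733, 0.1384, 0.1588]
tcp_rot: [0.0, 0.843, 0.537, -0.0]
ft_force: [0.5, -0.2, 0.3]
grip_width: 0.0382
t 20.9 tcp [0.4733 0.1384 0.1588] yaw 64.99 zax [ 1.e-04 -1.e-03 -1.e+00] F [ 0.52 -0.22  0.27] w 0.0382 q6 -0.99
togo cm [-0.02  0.05  0.18]
turn deg [ 0.03  0.05 -0.01]
```

```bash
python3 -m handwheel '[[0,0,0,0,0,0,0.2],[0,0,0,0,0,0,0.1],[0,0,0,0,0,0,0.05],[0,0,0,0,0,0,0.05],[0,0,0,0,0,0,0.02],[0,0,0,0,0,0,0.02],[0,0,0,0,0,0,0.02]]'
python3 -c "
from h import *
show([.4736,.1381,.157],65)"
```

```text
time: 21.6
tool_pos: [0.4737, 0.1386, 0.1594]
tcp_rot: [0.001, 0.843, 0.537, 0.0]
ft_force: [0.0, 0.5, -1.9]
grip_width: 0.0093
t 21.6 tcp [0.4737 0.1386 0.1594] yaw 64.98 zax [ 1.4e-03 -6.0e-04 -1.0e+00] F [ 0.    0.52 -1.87] w 0.0093 q6 -0.99
togo cm [-0.05  0.01  0.24]
turn deg [ 0.09 -0.   -0.02]
```

```bash
cat >> h.py <<'E'
C=np.array([.537,.1085])
def pin(target=None):
    s,r=st(); d=s["tool_pos"][:2]-C; phi=np.arctan2(d[1],d[0]); T=np.array([np.sin(phi),-np.cos(phi)]); N=d/np.linalg.norm(d)
    F=s["ft_force"][:2]; X=r.as_matrix(); yaw=np.arctan2(X[1,0],X[0,0]); turned=np.radians(154.6)-phi
    print("t",round(s["time"],2),"turned",round(turned,3),"rad_mm",round(np.linalg.norm(d)*1e3,2),"z",s["tool_pos"][2].round(4),"yawerr",round(np.degrees(yaw-phi)+90,2),"Ft",round(F@T,2),"Fr",round(F@N,2),"Fz",s["ft_force"][2].round(1),"w",round(s["grip_width"],4))
    if target is not None:
        p=np.radians(154.6)-target; g=togo([C[0]+.07*np.cos(p),C[1]+.07*np.sin(p),.159])
        rt=R.from_euler("z",p-np.pi/2)*R.from_quat([1,0,0,0]); print("go",g.round(2),"turn",np.degrees((r.inv()*rt).as_rotvec()).round(2))
E
python3 -m handwheel '[[0.3,0,0,0,0,2.5,0.02],[0.6,0.02,0,0,0,5,0.02],[0.6,0.02,0,0,0,5,0.02],[0,0,0,0,0,0,0.02]]'; python3 -c "
from h import *
pin(.25)"; python3 -m handwheel '[[0,0,0,0,0,0,0.02]]'; python3 -c "
from h import *
pin(.25)"
```

```text
time: 22.0
tool_pos: [0.4797, 0.1488, 0.1595]
tcp_rot: [0.002, 0.898, 0.44, -0.002]
ft_force: [2.0, 4.0, -4.1]
grip_width: 0.0094
t 22.0 turned 0.17 rad_mm 70.06 z 0.1595 yawerr -2.66 Ft 4.41 Fr 0.66 Fz -4.1 w 0.0094
go [0.56 0.   0.04] turn [0.14 0.35 1.93]
time: 22.1
tool_pos: [0.4798, 0.1489, 0.1595]
tcp_rot: [0.002, 0.897, 0.441, -0.002]
ft_force: [-0.1, -1.4, -0.2]
grip_width: 0.0095
t 22.1 turned 0.171 rad_mm 70.07 z 0.1595 yawerr -2.43 Ft -1.25 Fr -0.71 Fz -0.2 w 0.0095
go [0.55 0.   0.04] turn [0.15 0.34 2.07]
```

```bash
python3 -m handwheel '[[0.4,0.01,0,0.1,0.3,1.5,0.02],[0.4,0.01,0,0,0,2.5,0.02],[0,0,0,0,0,0,0.02],[0,0,0,0,0,0,0.02]]'; python3 -c "
from h import *
pin(.35)"; python3 -m handwheel '[[0.4,0.02,0,0,0,3,0.02],[0.3,0.01,0,0,0,3,0.02],[0,0,0,0,0,0,0.02],[0,0,0,0,0,0,0.02]]'; python3 -c "
from h import *
pin(.4)"
```

```text
time: 22.5
tool_pos: [0.483, 0.1532, 0.1594]
tcp_rot: [0.001, 0.912, 0.411, -0.002]
ft_force: [0.2, 0.2, -0.6]
grip_width: 0.009
t 22.5 turned 0.248 rad_mm 70.11 z 0.1594 yawerr -1.86 Ft 0.27 Fr -0.06 Fz -0.6 w 0.009
go [0.71 0.02 0.04] turn [0.03 0.28 3.99]
time: 22.9
tool_pos: [0.4863, 0.1569, 0.1594]
tcp_rot: [0.002, 0.931, 0.364, -0.004]
ft_force: [-0.7, 1.3, 0.3]
grip_width: 0.0093
t 22.9 turned 0.32 rad_mm 70.07 z 0.1594 yawerr -3.54 Ft 0.5 Fr 1.4 Fz 0.3 w 0.0093
go [ 0.56 -0.    0.04] turn [0.03 0.46 1.06]
```

```bash
cat >> h.py <<'E'
def hold(target=None,n=5):
    pin(target); L=[]
    for _ in range(n):
        bot.camera("side"); s,_r=st(); d=s["tool_pos"][:2]-C; N=d/np.linalg.norm(d); F=s["ft_force"][:2]; L.append([F@[N[1],-N[0]],F@N])
    L=np.array(L); print("Ft",L[:,0].round(1),"mean",L.mean(0).round(2))
E
python3 -m handwheel '[[0.35,0.01,0,0,0.4,1,0.02],[0.35,0.01,0,0,0,2,0.02],[0,0,0,0,0,0,0.02]]'; python3 -c "
from h import *
hold(.45)"; python3 -m handwheel '[[0.35,0.01,0,0,0,2,0.02],[0.35,0.01,0,0,0,2,0.02],[0,0,0,0,0,0,0.02]]'; python3 -c "
from h import *
hold(.5)"
```

```text
time: 23.2
tool_pos: [0.49, 0.1604, 0.1595]
tcp_rot: [0.001, 0.94, 0.34, -0.002]
ft_force: [0.6, 2.6, -2.0]
grip_width: 0.0088
t 23.2 turned 0.391 rad_mm 70.05 z 0.1595 yawerr -2.42 Ft 2.2 Fr 1.56 Fz -2.0 w 0.0088
go [ 0.41 -0.    0.04] turn [0.01 0.23 0.96]
Ft [0.4 1.  1.2 1.7 1.7] mean [1.19 1.17]
time: 23.75
tool_pos: [0.4935, 0.1633, 0.1594]
tcp_rot: [0.001, 0.952, 0.307, -0.004]
ft_force: [0.3, 2.7, -0.6]
grip_width: 0.0092
t 23.75 turned 0.457 rad_mm 70.0 z 0.1594 yawerr -2.61 Ft 1.92 Fr 1.86 Fz -0.6 w 0.0092
go [ 0.3  -0.01  0.04] turn [ 0.02  0.49 -0.14]
Ft [0.  1.  0.7 1.6 1.7] mean [1.   1.36]
```

```bash
python3 -m handwheel '[[0.3,0,0,0,0.4,0,0.02],[0.3,0,0,0,0,2,0.02]]'; python3 -c "
from h import *
hold(.55,7)"; python3 -m handwheel '[[0.3,0.01,0,0,0,2,0.02],[0.3,0.01,0,0,0,2,0.02]]'; python3 -c "
from h import *
hold(.62,7)"
```

```text
time: 24.2
tool_pos: [0.4956, 0.165, 0.1594]
tcp_rot: [0.001, 0.957, 0.292, -0.003]
ft_force: [-4.2, -2.4, 5.7]
grip_width: 0.0094
t 24.2 turned 0.496 rad_mm 70.02 z 0.1594 yawerr -2.3 Ft -4.81 Fr 0.5 Fz 5.7 w 0.0094
go [ 0.38 -0.    0.03] turn [0.04 0.42 0.82]
Ft [-4.1 -3.9 -4.5 -4.4 -3.6 -3.8 -3.7] mean [-4.    0.69]
time: 24.75
tool_pos: [0.4987, 0.167, 0.1594]
tcp_rot: [0.002, 0.966, 0.258, -0.005]
ft_force: [-3.9, -0.2, 4.0]
grip_width: 0.0093
t 24.75 turned 0.548 rad_mm 69.94 z 0.1594 yawerr -3.24 Ft -3.35 Fr 1.98 Fz 4.0 w 0.0093
go [ 0.5  -0.02  0.03] turn [0.05 0.63 0.86]
Ft [-3.2 -2.3 -3.6 -2.9 -3.1 -2.4 -3.3] mean [-2.98  1.67]
```

Ending on a moving row gives a clean reading: slack friction of about 3–4 N. Continuing in small steps.

```bash
python3 -m handwheel '[[0.35,0,0,0,0.6,1,0.02],[0.35,0,0,0,0,2,0.02]]'; python3 -c "
from h import *
hold(.7,4)"; python3 -m handwheel '[[0.35,0,0,0,0,2,0.02],[0.35,0,0,0,0,2,0.02]]'; python3 -c "
from h import *
hold(.75,4)"
```

```text
time: 25.3
tool_pos: [0.503, 0.1696, 0.1594]
tcp_rot: [0.001, 0.972, 0.234, -0.002]
ft_force: [-3.9, -1.8, 5.4]
grip_width: 0.0089
t 25.3 turned 0.619 rad_mm 69.93 z 0.1594 yawerr -2.0 Ft -4.31 Fr 0.35 Fz 5.4 w 0.0089
go [ 0.57 -0.    0.03] turn [0.06 0.2  2.63]
Ft [-3.9 -3.5 -4.5 -4.3] mean [-4.03  0.76]
time: 25.7
tool_pos: [0.5074, 0.1718, 0.1594]
tcp_rot: [0.001, 0.98, 0.201, -0.003]
ft_force: [-4.9, -1.4, 6.3]
grip_width: 0.0092
t 25.7 turned 0.691 rad_mm 69.89 z 0.1594 yawerr -1.8 Ft -5.09 Fr 0.8 Fz 6.3 w 0.0092
go [ 0.41 -0.01  0.03] turn [0.08 0.4  1.6 ]
Ft [-3.8 -4.4 -2.9 -3.8] mean [-3.72  0.75]
```

```bash
python3 -m handwheel '[[0.35,0,0,0,0.4,2,0.02],[0.35,0,0,0,0,2,0.02]]'; python3 -c "
from h import *
hold(.8,4)"; python3 -m handwheel '[[0.35,0,0,0,0,2,0.02],[0.35,0,0,0,0,2,0.02]]'; python3 -c "
from h import *
hold(.85,4)"
```

```text
time: 26.1
tool_pos: [0.5118, 0.1736, 0.1593]
tcp_rot: [0.001, 0.986, 0.168, -0.002]
ft_force: [-5.6, -1.5, 6.9]
grip_width: 0.0087
t 26.1 turned 0.759 rad_mm 69.82 z 0.1593 yawerr -1.79 Ft -5.78 Fr 0.66 Fz 6.9 w 0.0087
go [ 0.29 -0.02  0.03] turn [0.1  0.2  0.59]
Ft [-4.9 -4.7 -4.4 -3.4] mean [-4.35  0.54]
time: 26.5
tool_pos: [0.5158, 0.175, 0.1593]
tcp_rot: [0.002, 0.991, 0.135, -0.004]
ft_force: [-6.6, -2.1, 8.0]
grip_width: 0.0091
t 26.5 turned 0.818 rad_mm 69.78 z 0.1593 yawerr -2.24 Ft -6.89 Fr 0.0 Fz 8.0 w 0.0091
go [ 0.22 -0.03  0.03] turn [ 0.12  0.48 -0.42]
Ft [-5.8 -6.2 -4.8 -4.9] mean [-5.44  0.88]
```

```bash
python3 -m handwheel '[[0.3,-0.02,0,0,0.4,0,0.02],[0.3,0,0,0,0,2,0.02]]'; python3 -c "
from h import *
hold(.9,6)"
```

```text
time: 26.9
tool_pos: [0.5178, 0.1756, 0.1593]
tcp_rot: [0.002, 0.993, 0.119, -0.004]
ft_force: [-6.8, -0.7, 9.1]
grip_width: 0.0092
t 26.9 turned 0.849 rad_mm 69.77 z 0.1593 yawerr -2.26 Ft -6.77 Fr 1.23 Fz 9.1 w 0.0092
go [ 0.35 -0.03  0.03] turn [0.16 0.45 0.65]
Ft [-7.1 -7.2 -6.2 -6.6 -6.8 -7.8] mean [-6.94  0.25]
```

```bash
python3 -m handwheel '[[0.3,-0.02,0,0,0,1,0.02],[0.25,0,0,0,0,1,0.02]]'; python3 -c "
from h import *
hold(.9,6)"
```

```text
time: 27.4
tool_pos: [0.5195, 0.176, 0.1593]
tcp_rot: [0.002, 0.995, 0.103, -0.007]
ft_force: [-6.9, -1.9, 9.0]
grip_width: 0.009
t 27.4 turned 0.874 rad_mm 69.72 z 0.1593 yawerr -2.68 Ft -7.18 Fr -0.1 Fz 9.0 w 0.009
go [ 0.18 -0.03  0.03] turn [ 0.19  0.82 -1.21]
Ft [-7.5 -7.7 -6.8 -7.  -7.3 -7.1] mean [-7.23  0.89]
```

```bash
python3 -m handwheel '[[0.3,-0.02,0,0,0.5,0,0.02],[0.25,0,0,0,0,0,0.02]]'; python3 -c "
from h import *
hold(.9,6)"
```

```text
time: 27.9
tool_pos: [0.5203, 0.1762, 0.1593]
tcp_rot: [0.003, 0.994, 0.105, -0.006]
ft_force: [-9.8, -1.8, 10.9]
grip_width: 0.0091
t 27.9 turned 0.886 rad_mm 69.72 z 0.1593 yawerr -1.8 Ft -9.91 Fr 0.6 Fz 10.9 w 0.0091
go [ 0.1  -0.03  0.03] turn [ 0.21  0.77 -1.01]
Ft [-8.8 -8.2 -8.5 -8.6 -9.  -8.6] mean [-8.62  0.35]
```

Resistance is 8.6 N, inside the good-grip band. Letting go and rising clear.

```bash
python3 -m handwheel '[[0,0,0,0,0,0,0.2],[0,0,0,0,0,0,0.4],[0,0,0,0,0,0,0.45],[0,0,0,0,0,0,0.45],[0,0,0,0,0,0,0.45]]'; python3 -c "
from h import *
pin()"; python3 -m handwheel '[[0,0,-0.4,0,0,0,0.45],[0,0,-1,0,0,0,0.45],[0,0,-1.5,0,0,0,0.45],[0,0,-1.5,0,0,0,0.45],[0,0,-1.5,0,0,0,0.45],[0,0,-1.5,0,0,0,0.45],[0,0,-1,0,0,0,0.45]]'; python3 -m handwheel '[[0,-2,-1,0,0,0,0.45],[0,-3,0,0,0,0,0.45],[0,-3,0,0,0,0,0.45],[0,-3,0,0,0,0,0.45],[0,-3,0,0,0,0,0.45],[0,-2,0,0,0,0,0.45],[0,0,0,0,0,0,0.45],[0,0,0,0,0,0,0.45]]'
python3 - <<'E'
from h import *
pin()
s=bot.camera('side')[:,:,::-1];t=bot.camera('top')[:,:,::-1]
cv2.imwrite('pics/j.png',np.hstack([cv2.resize(s[100:340,215:415],(400,480),interpolation=2),cv2.resize(t[90:290,190:440],(400,480),interpolation=2)]))
E
```

```text
time: 28.7
tool_pos: [0.5223, 0.1762, 0.1588]
tcp_rot: [0.003, 0.994, 0.106, -0.005]
ft_force: [-0.7, 0.0, -0.0]
grip_width: 0.0383
t 28.7 turned 0.914 rad_mm 69.26 z 0.1588 yawerr -0.08 Ft -0.68 Fr 0.19 Fz -0.0 w 0.0383
time: 29.4
tool_pos: [0.5231, 0.1767, 0.2484]
tcp_rot: [0.003, 0.994, 0.106, -0.005]
ft_force: [1.4, -1.2, -0.0]
grip_width: 0.0385
time: 30.2
tool_pos: [0.4909, 0.3386, 0.265]
tcp_rot: [0.002, 0.994, 0.105, -0.0]
ft_force: [-0.3, -0.4, 0.0]
grip_width: 0.0387
t 30.2 turned 0.93 rad_mm 234.69 z 0.265 yawerr 0.73 Ft -0.35 Fr -0.38 Fz 0.0 w 0.0387
```

View pics/j.png

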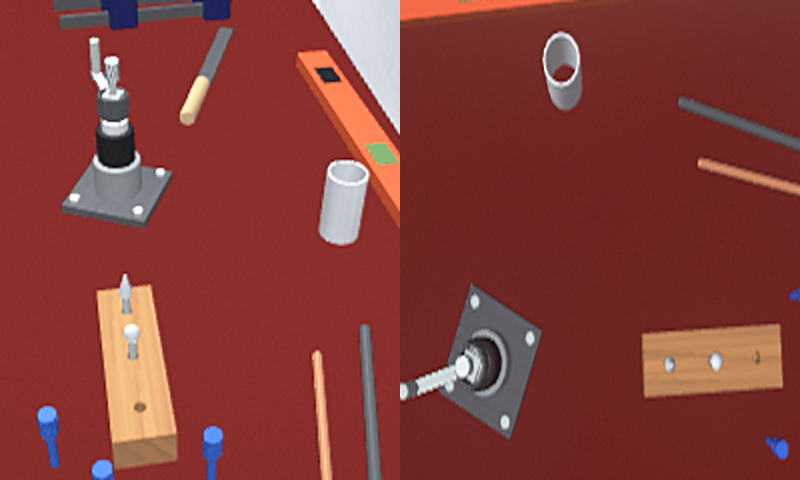

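The burr stands upright in the collet (side crop (112,75)) with the lever turned. The ball burr, cone burr and pipe are where they were, and the gripper is well clear. Handing in.

```bash
python3 -c "
from cell import bot
print(bot.hand_in())"
```

```text
the job is handed in; nothing more can be done
None
```

The job is handed in at about 30 s of the allowed 72 s. The flat-topped burr is seated in the collet with the nut tightened on it, and both were let go.

- **Insertion:** I took the burr from the stand and lowered it into the bore. It met the floor at the height worked out from the grasp, with 3.6 N the highest push read against the 20 N limit, and I released it there.
- **Tightening:** I turned the nut clockwise about 0.89 rad by its lever. The resistance rose from 3–4 N slack to 8.6 N, inside the 7–9 N good-grip band. One reading taken as the last turn ended, before the hold, was 9.9 N; the held average was 8.6 N.
- **Last checks:** The final picture shows the burr upright in the collet, the ball burr, cone burr and pipe offcut where they were, and the gripper clear. I did not measure the grip on the shank directly; it is inferred from the lever force.

**Disagreements along the way:**
- **Pad height:** the pads looked about 20 mm higher in the pictures than the stated tip distance implies. I regripped the burr 12 mm lower because of it.
- **Finger opening:** it read about 2–3 mm under the true width of what was held.
- **Camera views:** the two views of the collet differed by about 4 mm in y. I aimed between them and the shank went in without resistance.

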